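# Empty the wide tilt-out bin into its catch tray

## Robot

A 6-joint arm with a two-finger parallel gripper is mounted at the origin on the work surface. World frame = base frame: x ahead of the robot, y to its left, z up, the work surface at z = 0. Lengths are in m, angles in rad, forces in N, time in s.
With the tool pointing down it reaches from about 0.225 to 0.875 m from the base axis. Payload 3.4 kg.
Tool frame: the origin (TCP) lies between the finger pads; the fingertips stand 8 mm ahead of it and the grasp point (between the pads) lies 11 mm behind it; z points along the fingers, y is the line along which they close (so a half turn about z gives the same grasp; the last joint's range is limited). The gripper opens to 85 mm and grips with 20 to 120 N. Pads are 22 mm wide; open, the fingers measure 114 mm over their backs; the gripper's body (76 mm by 85 mm) begins 54 mm behind the grasp point. The pads swing forward as they close: fully open they stand 13 mm farther back than shut.
Start: joints at [1.19, 0.276, 1.505, -0, 1.361, -0.121], TCP at [0.148, 0.556, 0.212] pointing down, gripper open.
Joint ranges: [-2.89, 2.89], [-0.75, 2.08], [0.22, 2.7], [-1.18, 4.32], [0.11, 2.71], [-2.7, 2.7]. Speed limits (rad/s): [2.57, 2.57, 3.14, 3.14, 3.14, 3.14].

## Interface

Orientations are given as a unit quaternion [w, x, y, z].
In Python, from rig import manip gives the robot as it stands.
- The arm moves only by the tool move_arm, never from a script. Its argument "deltas" is a list that holds one entry, the list of rows, each a list of 5 numbers: the shift along the tool's x, y, z normalised to -1 to 1, where 1 is 80 cm, then the turn about the tool's z normalised to -1 to 1, where 1 is 120 degrees, then the closure, from -1 (fully open) to 1 (shut). In form: [[[tx, ty, tz, twist, grip], ...]]. A call has 1 to 12 rows; each row is the pose to reach, as a shift and turn from the pose commanded when the call began, along the tool's axes at that moment; what a row does not reach only later rows make up. A row lasts 1/10 s, in which the tool goes at most 50 mm and 8.59 degrees, less where a joint would pass 70% of its speed; a pose out of reach is approached as far as the arm can. A call with a number of a shift or a turn outside -1 to 1 is refused whole. A call with a gripper value outside its range is refused whole. The fingers move at their own pace and stop on an object; "squeeze" is the grip in N (left out, the last holds). Time passes only in rows, so rows that repeat a pose let the fingers close. It gives the time, the measured TCP pose, the force, the opening and the grip force at its end, in the units of the state.
- manip.get_state(): the state, without advancing time (a new reading comes with each control period).
- manip.get_image(name): name is "scene" or "top"; returns the picture (420x560x3 uint8, red, green, blue); there is no depth.
- manip.camera_params(name): a dict with "fx", "fy", "cx", "cy" (pixels), "R" (3x3) and "t" (3): a world point X has camera coordinates R X + t. Camera axes: x right, y down, z forward; pixel columns grow to the right and rows downward; lengths in m; the calibration is good to about 2 mm. A picture is of the moment at which its call begins. camera_params takes no time and is no camera call.
- manip.sign_off(): hands the job in; it is judged then, once.
The state is a dict: "clock": time; "qpos": joint angles; "qd": joint speeds; "effort": joint torques, N m; "position": TCP position; "ee_rot": TCP orientation; "contact_force": force on the tool from outside, world axes, zero at the start; "moment": the same for the moment, N m; "width": finger opening in m; "gripper_force": force on a finger pad.
Only numpy, scipy, OpenCV 4.12 (cv2) and the standard library are available. Lean on these libraries where they do the work, as an engineer would, in place of code of your own. Each camera call takes 0.05 s, during which the arm holds its last target. There are 200 camera calls.

## Task

Two bench dispensers stand on the assembly table, each with a tilt-out bin. By the rod on its side, pull the wider bin forward to its stop so that both steel sleeves tip out into the tray in front of it, then let go and leave that bin tipped at its stop. Leave the narrower bin alone.

Things in the scene. Friction and masses are not known exactly. Their poses are not given: they have to be found in the camera images.
- wide_unit: Wide dispenser, fixed: aluminium stand 116 mm wide, 148 mm high, grey catch tray on its front (-x). Origin on the table straight below the pivot, on the middle plane; x to the back, y to its left, z up; front roughly faces the robot. Tray x -225 to -10 mm, 132 mm wide, walls 45 mm high, 4 mm thick like its floor. Pivot axis along y, 130 mm up, at the bin's lower front edge.
- wide_bin (a joint): Wide bin's angle: 0 upright (closed), grows as its top is pulled forward (-x) and down; stop at 2.1 rad, where its front wall slopes 30 degrees down to the tray. White open-topped box 90 mm deep, 96 wide, 100 high, walls 4 mm. Stiff pivot: it stays where left; about 4 N at the rod moves it.
- wide_rod (a point): Point to grip, on the axis of the wide bin's round steel rod (12 mm thick, 75 mm long, level, out of the bin's left side +y near its top front edge; 18 mm black end cap): 45 mm from the bin's side. Closed: 224 mm above the table, 8 mm behind the pivot; swings at 94 mm radius; at the stop 90 mm up, 85 mm before the pivot. Free on all sides; may turn between the fingers. y along the rod.
- sleeve_a_center (a point): Centre of a loose plain steel sleeve, 18 mm diameter, 60 mm long (along its y), about 50 g, lying across the floor of the wide bin.
- sleeve_b_center (a point): Centre of the second, identical steel sleeve in the wide bin.
- narrow_rod (a point): The same point on the rod of the narrow dispenser's bin, the one to be left alone: same form, but its bin is only 56 mm wide (point 73 mm from its middle plane) and holds short brass pins. It may stand slightly tilted.
Mind the look-alikes: they are no part of the job. Leave any turquoise look-alike of the part that bears sleeve_b_center alone.

How it is judged:
On the way:
1. the wide bin is pulled forward to its stop (within 10 degrees) (value of joint wide_bin above 1.925 rad), for 0.2 s.
At the end, for the whole second after the job is handed in: Both sleeves lie in the wide dispenser's tray (centres inside its walls and below its rim) and the wide bin is left tipped within 10 degrees of its stop (value of joint wide_bin above 1.925 rad and x of sleeve_a_center in the frame of wide_unit between -0.225 and -0.005 m and y of sleeve_a_center in the frame of wide_unit between -0.067 and 0.067 m and z of each of sleeve_a_center, sleeve_b_center in the frame of wide_unit below 0.045 m and x of sleeve_b_center in the frame of wide_unit between -0.225 and -0.005 m and y of sleeve_b_center in the frame of wide_unit between -0.067 and 0.067 m); the robot touches nothing.
It fails at once if the narrow bin's rod is moved by more than 20 mm (distance of narrow_rod from where it was at the start of the episode above 0.02 m).
It also fails if it takes over 38 s, if anything falls off the work surface, if the arm or the gripper's body presses on something with over 40 N, if the wrist force passes 120 N, or if a joint passes its speed limit or range.

## Working session

There is one attempt and no reset: what is moved stays moved. The work goes in short steps, Python scripts to look and compute and a tool call to move; the robot and the scene stay as the last step left them, time stands still between calls to the robot, and variables do not carry over. Pictures are saved under pics/ and viewed, at most 10 in all, crops included, and the job is handed in when it is done.

Besides the shell and the picture viewer there is one more tool, called after ">>>" by a JSON object that holds its "fn" and its "kwargs". move_arm: Moves the arm, as the interface text tells. Scaled input: -1 to 1 covers 80 cm each way for a shift and 120 degrees each way for a turn. Its arguments: {"type":"object","properties":{"deltas":{"type":"array","items":{"type":"array","items":{"type":"array","items":{"type":"number","minimum":-1,"maximum":1}}}},"squeeze":{"type":"number"}},"required":["deltas"]}

```bash
mkdir -p pics; python3 - <<'E'
from rig import manip
import cv2,numpy as np
for n in("scene","top"):
    im=manip.get_image(n); cv2.imwrite(f"pics/{n}0.png",im[:,:,::-1])
    p=manip.camera_params(n); print(n,{k:np.round(v,3).tolist() for k,v in p.items()}, np.round(-np.array(p["R"]).T@p["t"],3))
s=manip.get_state(); print(s)
E
```

```text
scene {'fx': 510.972, 'fy': 510.972, 'cx': 280.125, 'cy': 204.903, 'R': [[0.332, 0.943, 0.013], [0.617, -0.207, -0.759], [-0.713, 0.26, -0.651]], 't': [-0.198, -0.297, 1.663]} [ 1.435 -0.308  0.859]
top {'fx': 439.679, 'fy': 439.679, 'cx': 279.845, 'cy': 211.592, 'R': [[-0.024, -1.0, -0.005], [-0.992, 0.024, -0.12], [0.12, 0.002, -0.993]], 't': [-0.011, 0.681, 0.892]} [ 0.569 -0.029  0.968]
{'clock': 0.1, 'qpos': array([ 1.18998212e+00,  2.76519354e-01,  1.50602292e+00,  2.78711024e-05,
        1.36071963e+00, -1.21002184e-01]), 'qd': array([ 2.22315447e-04,  3.36169526e-04, -3.19705816e-03,  1.83712853e-05,
        2.56751835e-04,  1.95187063e-05]), 'effort': array([ 1.01369023e-03, -4.17703342e+01, -2.46401668e+01, -1.71952724e-04,
        5.90524025e-03,  3.07242360e-06]), 'position': array([0.14751958, 0.55521962, 0.21162679]), 'ee_rot': array([-2.20424545e-04,  1.29543793e-01,  9.91573350e-01, -8.05109732e-04]), 'contact_force': array([0.15672573, 0.85645214, 0.4162304 ]), 'moment': array([-0.02026946, -0.04531316,  0.01461156]), 'gripper_force': 0.0, 'width': 0.08515764540085854}
```

View pics/scene0.png

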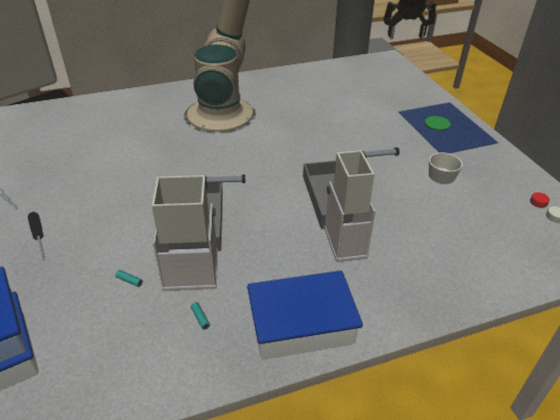

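View pics/top0.png

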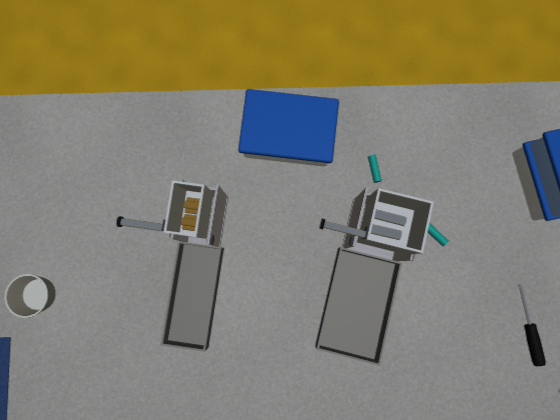

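The scene view shows the wide dispenser at left, with rod from (207,179) to its cap at (243,179). In the top view it is at right: cap (322,224), rod to (366,233), tray corners about (340,249), (400,263), (379,361), (317,348). The narrow one has its cap at scene (397,152) and top (120,222).

```bash
cat >h.py <<'E'
import cv2,numpy as np
from rig import manip
def P(n):
    p=manip.camera_params(n); K=np.array([[p["fx"],0,p["cx"]],[0,p["fy"],p["cy"]],[0,0,1]])
    return K@np.c_[np.array(p["R"]),np.array(p["t"])]
def tri(a,b):
    X=cv2.triangulatePoints(P("scene"),P("top"),np.array(a,float).reshape(2,1),np.array(b,float).reshape(2,1))[:,0]; return X[:3]/X[3]
def plane(n,uv,z):
    M=P(n); H=np.c_[M[:,0],M[:,1],M[:,2]*z+M[:,3]]; q=np.linalg.solve(H,[*uv,1]); return q[:2]/q[2]
def dark(im,x0,x1,y0,y1,t=45):
    m=(im[y0:y1,x0:x1].max(2)<t).astype(np.uint8); n,l,s,c=cv2.connectedComponentsWithStats(m)
    k=1+np.argmax(s[1:,4]); return c[k]+[x0,y0],s[k,4]
E
python3 - <<'E'
from h import *
s=cv2.imread("pics/scene0.png");t=cv2.imread("pics/top0.png")
for nm,a,b in(("wide",(236,250,170,190),(315,330,215,234)),("narrow",(390,403,145,160),(113,126,213,231))):
    ca,cb=dark(s,*a),dark(t,*b); print(nm,ca,cb,tri(ca[0],cb[0]))
for uv in((340,249),(400,263),(379,361),(317,348)): print(plane("top",uv,.045))
z=lambda i,x0,x1,y0,y1:cv2.resize(i[y0:y1,x0:x1],None,fx=4,fy=4,interpolation=cv2.INTER_CUBIC)
a=z(s,150,250,160,230);b=z(t,310,410,205,275)
cv2.imwrite("pics/z1.png",np.hstack([a,b]))
E
```

```text
wide (array([243., 180.]), np.int32(1)) (array([322.03225806, 223.67741935]), np.int32(31)) [ 0.63684041 -0.09836607  0.21972926]
narrow (array([396.66666667, 149.        ]), np.int32(3)) (array([119.02777778, 221.36111111]), np.int32(36)) [0.64872888 0.24628231 0.22886243]
[ 0.59846864 -0.15103125]
[ 0.56643409 -0.27464004]
[ 0.37023367 -0.22094259]
[ 0.39870661 -0.09614208]
```

View pics/z1.png

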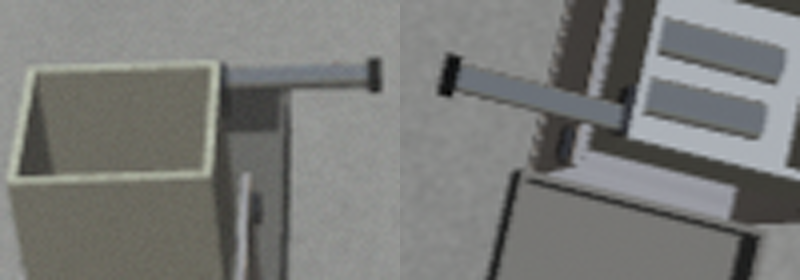

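```bash
python3 - <<'E'
from h import *
c=tri((243.5,178.9),(322.2,223.9)); print("cap",c, "reproj", )
b=tri((207,179),(367,233)); print("base",b)
for z in(.22,.224):
  c2=plane("top",(322.2,223.9),z);b2=plane("top",(367,233),z);d=c2-b2;print(z,c2,b2,np.linalg.norm(d),np.degrees(np.arctan2(-d[0],d[1])))
s=manip.get_state();from scipy.spatial.transform import Rotation as R
print(R.from_quat(s["ee_rot"][[1,2,3,0]]).as_matrix().round(3))
E
```

```text
cap [ 0.63645903 -0.09769411  0.22213617] reproj
base [ 0.61925891 -0.17030269  0.22733164]
0.22 [ 0.63622855 -0.09926083] [ 0.61884484 -0.17486763] 0.07757952061683557 -12.948550287621568
0.224 [ 0.63586742 -0.09888493] [ 0.61857672 -0.17408723] 0.07716447230835037 -12.948550287621455
[[-0.966  0.257 -0.001]
 [ 0.257  0.966 -0.002]
 [ 0.    -0.002 -1.   ]]
```

>>> {"fn": "move_arm", "kwargs": {"deltas": [[[0,0,-0.06,0,-1],[0,0,-0.12,0,-1],[0,0,-0.15,0,-1],[-0.8,-0.664,-0.15,0.74,-1],[-0.8,-0.664,-0.15,0.74,-1],[-0.8,-0.664,-0.15,0.74,-1],[-0.8,-0.664,-0.15,0.74,-1],[-0.8,-0.664,-0.15,0.74,-1],[-0.8,-0.664,-0.15,0.74,-1],[-0.8,-0.664,-0.15,0.74,-1],[-0.8,-0.664,-0.15,0.74,-1],[-0.8,-0.664,-0.15,0.74,-1]]], "squeeze": 40}}

```text
clock: 1.3
position: [0.409, 0.1872, 0.3322]
ee_rot: [-0.0, 0.723, 0.691, 0.0]
contact_force: [0.5, -0.2, -0.2]
width: 0.0853
gripper_force: 0.0
```

>>> {"fn": "move_arm", "kwargs": {"deltas": [[[-0.375,0.293,0,0.092,-1],[-0.375,0.293,0,0.092,-1],[-0.375,0.293,0,0.092,-1],[-0.375,0.293,0,0.092,-1],[-0.375,0.293,0,0.092,-1],[-0.375,0.293,0,0.092,-1],[-0.375,0.293,0,0.092,-1],[-0.375,0.293,0,0.092,-1],[-0.375,0.293,0,0.092,-1],[-0.375,0.293,0,0.092,-1],[-0.375,0.293,0,0.092,-1]]]}}

```text
clock: 2.4
position: [0.6304, -0.1189, 0.3324]
ee_rot: [-0.001, 0.784, 0.621, -0.0]
contact_force: [-0.2, -0.3, -0.5]
width: 0.0856
gripper_force: 0.0
```

```bash
python3 - <<'E'
from h import *
s=manip.get_image("scene")[:,:,::-1];t=manip.get_image("top")[:,:,::-1]
z=lambda i,x0,x1,y0,y1:cv2.resize(i[y0:y1,x0:x1],None,fx=4,fy=4,interpolation=cv2.INTER_CUBIC)
cv2.imwrite("pics/z2.png",np.hstack([z(s,160,260,90,220),z(t,290,390,165,295)]))
st=manip.get_state();print(st["clock"],st["position"],st["ee_rot"])
E
```

```text
2.5 [ 0.63041898 -0.1186165   0.3329701 ] [6.63432687e-06 7.83679129e-01 6.21165814e-01 2.34387659e-04]
```

View pics/z2.png

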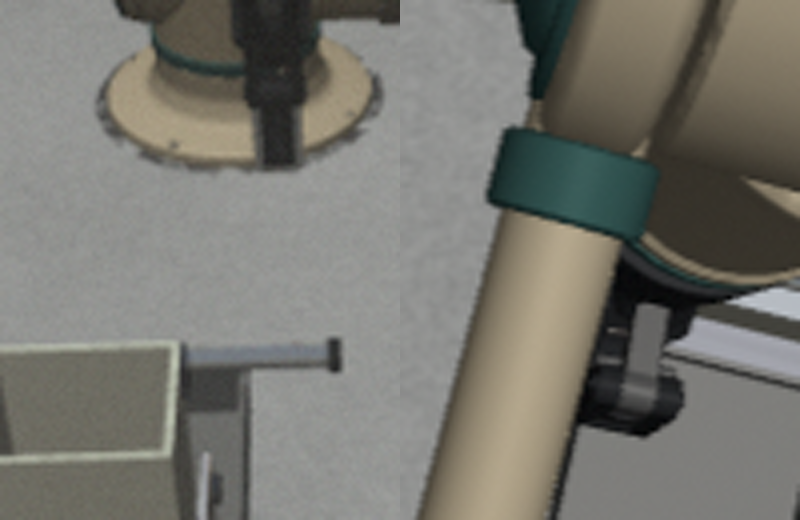

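Scene crop: the finger (277,160) hangs over the rod, which runs from (185,355) to the cap at (334,355), so it is well placed. Next is to descend and close.

>>> {"fn": "move_arm", "kwargs": {"deltas": [[[-0.005,0,0.05,0,-1],[-0.005,0,0.1,0,-1],[-0.005,0,0.13,0,-1],[-0.005,0,0.15,0,-1],[-0.005,0,0.152,0,-1],[-0.005,0,0.152,0,-1],[-0.005,0,0.152,0,0.3],[-0.005,0,0.152,0,1],[-0.005,0,0.152,0,1],[-0.005,0,0.152,0,1],[-0.005,0,0.152,0,1],[-0.005,0,0.152,0,1]]]}}

```text
clock: 3.7
position: [0.6302, -0.1239, 0.2112]
ee_rot: [0.0, 0.784, 0.621, 0.0]
contact_force: [-0.4, -0.4, 0.7]
width: 0.0003
gripper_force: 0.6
```

```bash
python3 - <<'E'
from h import *
s=manip.get_image("scene")[:,:,::-1];t=manip.get_image("top")[:,:,::-1]
z=lambda i,x0,x1,y0,y1:cv2.resize(i[y0:y1,x0:x1],None,fx=4,fy=4,interpolation=cv2.INTER_CUBIC)
cv2.imwrite("pics/z3.png",np.hstack([z(s,160,260,90,220),z(t,290,390,165,295)]))
st=manip.get_state();print(st["clock"],st["position"],st["width"],st["gripper_force"])
E
```

```text
3.8 [ 0.63030584 -0.12388052  0.21112815] 0.00028577178349838004 0.9852822124958038
```

View pics/z3.png

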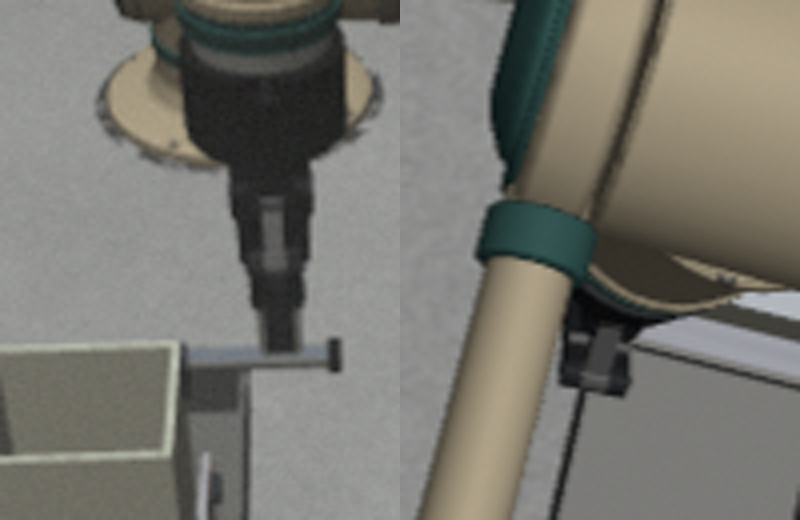

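The scene crop shows the shut fingertips ending at about (280,350), i.e. full-image (230,177.5), at the rod's upper edge, so the rod isn't between them. I'll check this against the projection.

```bash
python3 - <<'E'
from h import *
st=manip.get_state();p=st["position"]
for n in("scene","top"):
  for X in([*p[:2],p[2]-.008],p,[*p[:2],p[2]+.011],[.630,-.123,.2225],[.6365,-.098,.222],[.619,-.172,.224]):
    q=P(n)@[*X,1];print(n,np.round(X,3),(q[:2]/q[2]).round(1))
print(st["qpos"].round(3),st["contact_force"])
a=cv2.imread("pics/scene0.png");t=cv2.imread("pics/top0.png")
t=t[205:245,312:375];a=a[168:192,200:250]
r=lambda i:cv2.resize(i,(760,290),interpolation=cv2.INTER_CUBIC)
cv2.imwrite("pics/z4.png",np.vstack([r(a),r(t)]))
E
```

```text
scene [ 0.63  -0.124  0.203] [230.2 187. ]
scene [ 0.63  -0.124  0.211] [230.  183.9]
scene [ 0.63  -0.124  0.222] [229.7 179.6]
scene [ 0.63  -0.123  0.222] [230.1 179.3]
scene [ 0.636 -0.098  0.222] [242.8 179. ]
scene [ 0.619 -0.172  0.224] [205.1 180.3]
top [ 0.63  -0.124  0.203] [335.6 227.8]
top [ 0.63  -0.124  0.211] [336.1 227.4]
top [ 0.63  -0.124  0.222] [336.9 226.9]
top [ 0.63  -0.123  0.222] [336.4 227.1]
top [ 0.636 -0.098  0.222] [321.6 223.7]
top [ 0.619 -0.172  0.224] [365.8 232.8]
[-0.302  0.378  1.354  0.     1.408 -0.071] [-0.21490327  0.09994626  2.86478273]
```

View pics/z4.png

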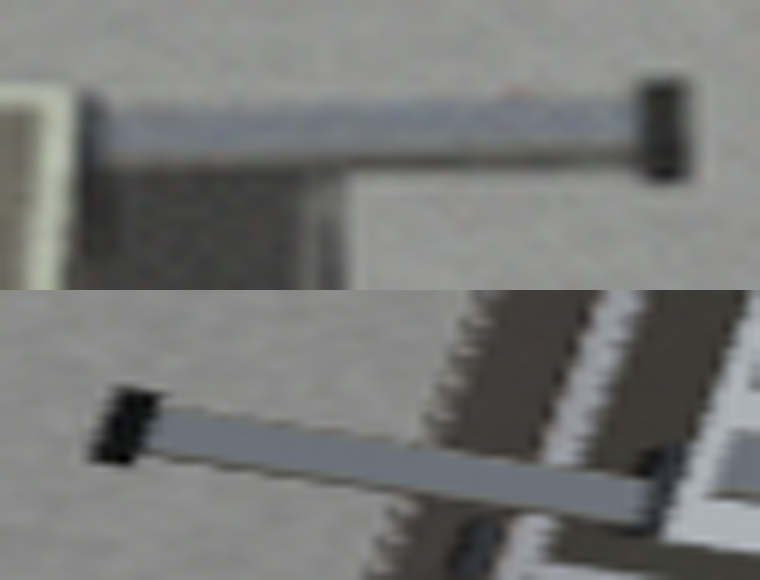

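```bash
python3 - <<'E'
from h import *
pr=lambda n,X:(lambda q:(q[:2]/q[2]).round(1))(P(n)@[*X,1])
print("base",pr("scene",(0,0,0)))
print("init shut-tip, open finger tips",pr("scene",(.1475,.555,.2116)),pr("scene",(.1475+.011,.555+.041,.217)),pr("scene",(.1475-.011,.555-.041,.217)))
u=np.array([.974,-.229,0])*.0425
c=np.array([.6304,-.1186,.338])
print("z2 near/far",pr("scene",c+u),pr("scene",c-u),pr("top",c+u),pr("top",c-u))
i=cv2.imread("pics/scene0.png")[0:60,370:460];j=cv2.imread("pics/scene0.png")[60:150,160:280]
cv2.imwrite("pics/z5.png",cv2.resize(np.hstack([i,np.zeros((60,0,3),np.uint8)]),None,fx=8,fy=8,interpolation=cv2.INTER_CUBIC))
E
```

```text
base [219.4 113.6]
init shut-tip, open finger tips [403.4  47.5] [417.3  45.6] [390.1  46.1]
z2 near/far [230. 143.] [228.6 118.6] [348.8 191.5] [337.6 249.1]
```

View pics/z5.png

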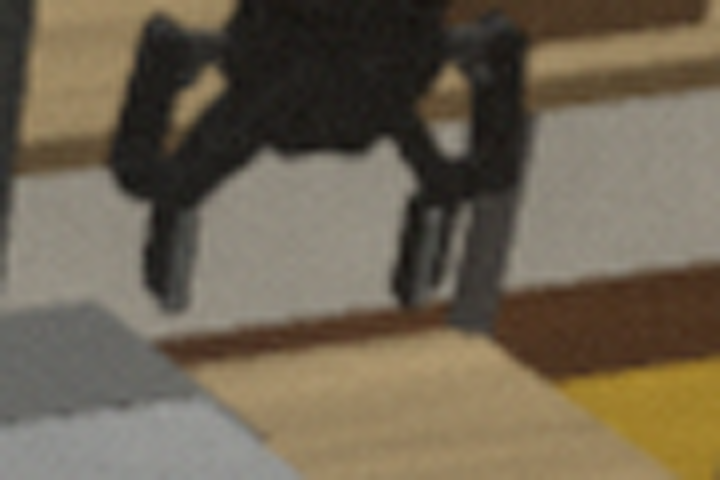

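Tips appear about 8 px (~27 mm) above prediction at the start pose (391,39)/(421,38), and similarly now, with the columns agreeing. So the real fingers end about 27 mm higher than reported. I'll lift, reopen, go 27 mm deeper and close again.

>>> {"fn": "move_arm", "kwargs": {"deltas": [[[0,0,-0.05,0,-1],[0,0,-0.06,0,-1],[0,0,-0.06,0,-1],[0,0,-0.06,0,-1],[0,0,-0.06,0,-1],[0,0,-0.06,0,-1],[0,0,-0.06,0,-1],[0,0,-0.03,0,-1],[0,0,0,0,-1],[0,0,0.02,0,-1],[0,0,0.034,0,-1],[0,0,0.034,0,-1]]]}}

```text
clock: 5.0
position: [0.6291, -0.1235, 0.1816]
ee_rot: [-0.002, 0.784, 0.621, -0.001]
contact_force: [-0.1, 0.2, 0.4]
width: 0.0857
gripper_force: 0.0
```

>>> {"fn": "move_arm", "kwargs": {"deltas": [[[0,0,0,0,1],[0,0,0,0,1],[0,0,0,0,1],[0,0,0,0,1],[0,0,0,0,1],[0,0,0,0,1],[0,0,0,0,1],[0,0,0,0,1]]]}}

```text
clock: 5.8
position: [0.6302, -0.1238, 0.1841]
ee_rot: [0.0, 0.784, 0.62, 0.0]
contact_force: [-1.1, 0.2, 4.0]
width: 0.0105
gripper_force: 39.0
```

```bash
python3 - <<'E'
from h import *
s=manip.get_image("scene")[:,:,::-1]
cv2.imwrite("pics/z6.png",cv2.resize(s[100:210,180:270],None,fx=5,fy=5,interpolation=cv2.INTER_CUBIC))
st=manip.get_state();print(st["contact_force"],st["moment"],st["width"])
E
```

```text
[-1.46422801 -0.27121165  3.86251335] [ 0.09216592  0.20081204 -0.34710889] 0.010506522054957845
```

View pics/z6.png

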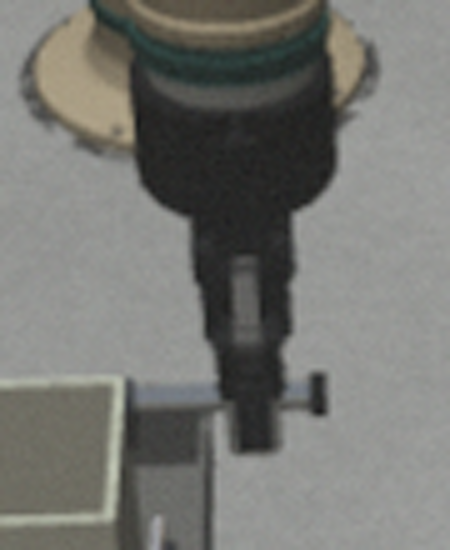

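The near finger covers the rod at (250,395) and the tip reaches (255,450), about 18 mm below the rod, so the grip is good. Next is the arc.

>>> {"fn": "move_arm", "kwargs": {"deltas": [[[0,-0.012,0,0,1],[0,-0.0235,0.0004,0,1],[0,-0.035,0.0023,0,1],[0,-0.0465,0.0054,0,1],[0,-0.0575,0.0096,0,1],[0,-0.068,0.0149,0,1],[0,-0.078,0.0212,0,1],[0,-0.087,0.0285,0,1],[0,-0.096,0.0366,0,1],[0,-0.103,0.0456,0,1],[0,-0.11,0.0553,0,1],[0,-0.116,0.0656,0,1]]]}}

```text
clock: 7.05
position: [0.5432, -0.0997, 0.1322]
ee_rot: [0.001, 0.785, 0.62, 0.005]
contact_force: [4.9, 7.7, 4.7]
width: 0.0106
gripper_force: 43.7
```

>>> {"fn": "move_arm", "kwargs": {"deltas": [[[0,-0.0046,0.0109,0,1],[0,-0.0082,0.0221,0,1],[0,-0.0106,0.0336,0,1],[0,-0.0118,0.0453,0,1],[0,-0.0119,0.0571,0,1],[0,-0.0108,0.0688,0,1],[0,-0.0085,0.0804,0,1],[0,-0.0051,0.0916,0,1],[0,-0.0005,0.1025,0,1],[0,-0.0005,0.1025,0,1],[0,-0.0005,0.1025,0,1],[0,-0.0005,0.1025,0,1]]]}}

```text
clock: 8.25
position: [0.5374, -0.0981, 0.0471]
ee_rot: [-0.004, 0.785, 0.62, 0.001]
contact_force: [1.6, 9.2, -5.0]
width: 0.0104
gripper_force: 47.1
```

```bash
python3 - <<'E'
from h import *
s=manip.get_image("scene")[:,:,::-1]
cv2.imwrite("pics/z7.png",cv2.resize(s[100:300,120:290],None,fx=3,fy=3,interpolation=cv2.INTER_CUBIC))
E
```

```text
(no output)
```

View pics/z7.png

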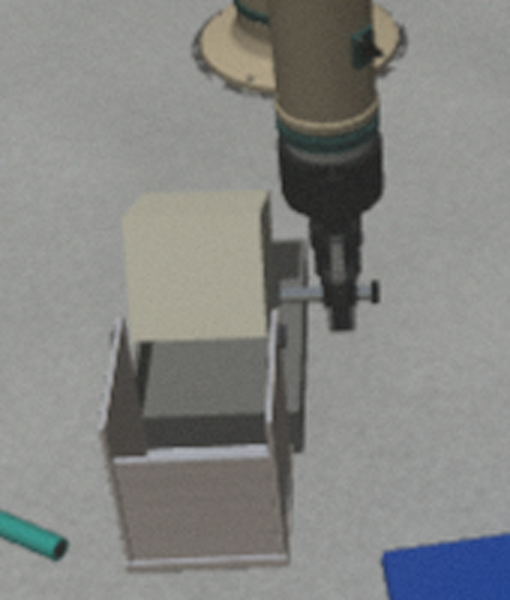

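The bin is tipped, with its underside at (195,265) and the rod still in the fingers at (340,292). I'll release, rise and clear the view.

>>> {"fn": "move_arm", "kwargs": {"deltas": [[[0,0,0,0,-1],[0,0,0,0,-1],[0,0,0,0,-1],[0,0,0,0,-1],[0,0,0,0,-1],[0,0,0,0,-1],[0,0,-0.04,0,-1],[0,0,-0.1,0,-1],[0,0,-0.16,0,-1],[0,0,-0.22,0,-1],[0,0,-0.28,0,-1],[0,0,-0.34,0,-1]]]}}

```text
clock: 9.5
position: [0.539, -0.1023, 0.3234]
ee_rot: [0.0, 0.784, 0.621, 0.0]
contact_force: [0.5, -0.8, 0.5]
width: 0.0855
gripper_force: 0.0
```

>>> {"fn": "move_arm", "kwargs": {"deltas": [[[0.1,-0.3,-0.03,0,-1],[0.1,-0.3,-0.03,0,-1],[0.1,-0.3,-0.03,0,-1],[0.2,-0.3,-0.03,0,-1],[0.2,-0.3,-0.03,0,-1],[0.3,-0.3,-0.03,0,-1],[0.3,-0.3,-0.03,0,-1],[0.3,-0.3,-0.03,0,-1],[0.3,-0.3,-0.03,0,-1],[0.3,-0.3,-0.03,0,-1]]]}}

```text
clock: 10.5
position: [0.3607, 0.1861, 0.345]
ee_rot: [0.0, 0.784, 0.621, -0.0]
contact_force: [0.4, 0.2, -0.8]
width: 0.0852
gripper_force: 0.0
```

```bash
python3 - <<'E'
from h import *
s=manip.get_image("scene")[:,:,::-1];t=manip.get_image("top")[:,:,::-1]
z=lambda i,x0,x1,y0,y1:cv2.resize(i[y0:y1,x0:x1],(400,500),interpolation=cv2.INTER_CUBIC)
cv2.imwrite("pics/z8.png",np.hstack([z(s,140,280,130,305),z(t,290,450,180,380)]))
E
```

```text
(no output)
```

View pics/z8.png

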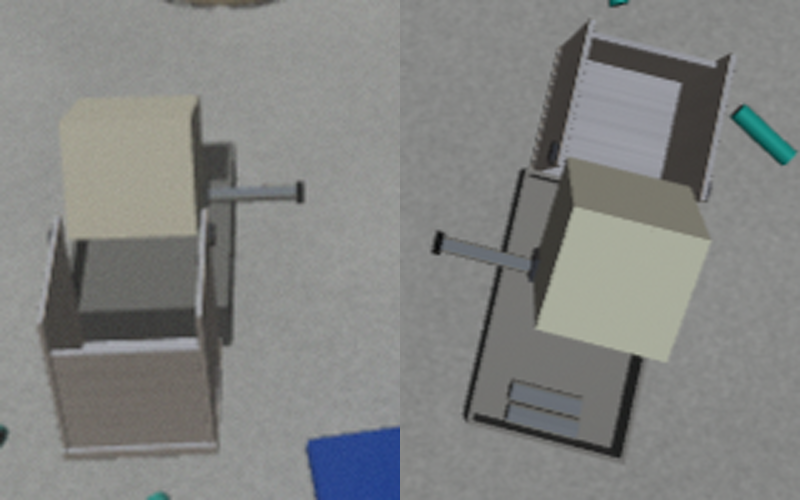

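Both sleeves lie at the front of the tray (top crop (545,392) and (542,417)), and the bin is tipped with its cap at scene (245,197) and top (305,277). I'll check the angle and hand in if it's good.

```bash
python3 - <<'E'
from h import *
c=tri((245,197.2),(305.2,276.8));print(c)
if c[2]<.105: print(manip.sign_off())
E
```

```text
[ 0.54467708 -0.07211067  0.0947126 ]
the job is handed in; nothing more can be done
None
```

The job is handed in: the wide bin is tipped at its stop, with the rod end measured 95 mm up against 90 mm expected. Both sleeves lie in its tray, the gripper is clear of everything, and the narrow bin was not touched.

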